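# Seat a notched milling jar on its keyed drive and bolt it in

## Task

Put the blue-capped milling jar into the round nest of the grey drive unit: the key in the nest floor has stopped somewhere within about 45 degrees of the yellow mark, so feel for it with light pressure, turning the jar until its foot notch (under the white line) drops over the key and the jar stands fully home; never force it. Then let go and slide the red-tabbed bolt fully shut over the jar's flange. Leave the other things on the bench where they are.

Things in the scene. Friction and masses are not known exactly. Their poses are not given: they have to be found in the camera images.
- jar: Closed steel milling jar with blue cap, 84 mm tall, 0.3 to 0.45 kg. Origin: centre of its underside; z up. Foot flange 60 mm across, z 0 to 17 mm; above it a plain cylinder 44 mm across (steel to z 64, cap from there to z 84 mm), to be gripped at any angle. The underside is flat but for one notch at the jar's own -x side; a white line up the side and across the cap stands over it.
- jar_notch (a point): Middle of the jar's notch mouth, 29 mm out along the jar's own -x, 5 mm above the underside. The notch is 9.2 mm wide, 10 mm deep, open below, and runs from 11 mm off the jar's axis out through the rim.
- drive_station: Low grey drive unit of a bead mill, fixed, 130 mm (own x) by 150 mm (own y from -99 to +51 mm), deck 34 mm high. Origin: on the nest's axis at bench level; z up. Nest on the deck: aluminium ring, bore 63 mm, 80 mm across outside, straight to 11 mm above the nest floor, then a 45 degree lead-in to 15 mm above it. A yellow deck mark lies on its own -x side of the nest.
- nest_floor (a point): Centre of the nest floor, 37 mm above the bench, axes as the station's. On it stands one fixed dark key: radial bar 7 mm wide, 8 mm high, 14 to 26 mm off the axis. Its direction is not measured: within 0.75 rad either way of the station's -x. Off the key a jar rests 8 mm up; with its notch within about 0.05 rad of the key it drops to the floor. Keep jar on station or key under 40 N.
- bolt (a joint): Slide of the retaining bolt, m: 0 drawn back, 0.0155 shut; moves along the station's own +y, towards the nest axis, about 2 N of friction, no spring. Its steel tongue (18 mm wide, 55 to 62 mm above the bench, tip 40 mm off the axis drawn back, 24.5 mm shut) then lies over the flange of a jar that is fully home, 1 mm to spare; a jar standing on the key blocks it.
- bolt_tab (a point): Centre of the bolt's upright red tab: 30 mm (station x) by 10 mm (station y) by 30 mm tall, top about 91 mm above the bench; at the station's own y = -70 mm when drawn back. Push its outer (-y) face or pinch it across y from above.
- amber_jar: Bystander: small brown screw-top jar, 49 mm across, 76 mm tall; origin under its centre.
- white_bottle: Bystander: white screw-top bottle, 71 mm across, 83 mm tall; origin under its centre.
- spare_disc: Bystander: toothed dispersing disc, 62 mm across, lying flat.
- viscosity_cup: Bystander: white cup with a conical top, 72 mm across, 67 mm tall.
- disperser: Fixed equipment: tall disperser, motor head over a pot, on blue legs; legs, pot and boards lie between world y = 0 and 0.55 m, from x = 0.48 m on. Carry tool and jar round in front of it. Origin: on the bench under its middle.
- film_applicator: Bystander: steel frame, 50 x 84 x 22 mm, lying flat.
Things that resemble listed ones, but are neither listed nor needed, are in the scene too. Leave any purple look-alike of the jar alone.

How it is judged (in metres and radians):
On the way:
1. the jar stands fully home over the key while the bolt is still drawn back (z of jar in the frame of nest_floor between -0.003 and 0.002 m and horizontal distance between jar and nest_floor below 0.004 m and angle between jar's own z axis and vertical below 0.05 rad and value of joint bolt below 0.006 m), for 0.2 s.
At the end, for the whole second after the job is handed in: The jar stands upright (within 0.05 rad) in the nest, its underside within 2 mm of the nest floor and within 4 mm of the nest axis, at rest, and the bolt is shut to more than 12.5 mm of its 15.5 mm (z of jar in the frame of nest_floor between -0.003 and 0.002 m and horizontal distance between jar and nest_floor below 0.004 m and angle between jar's own z axis and vertical below 0.05 rad and value of joint bolt above 0.0125 m and linear speed of jar below 0.01 m/s); the robot touches nothing.
It fails at once if the jar is forced: more than 40 N between the jar and the drive station, its nest or its key (contact force between jar and drive_station above 40 N).
It fails at once if a bystander is moved by more than 30 mm or tipped over (distance of any of amber_jar, white_bottle, spare_disc, viscosity_cup, film_applicator from where it was at the start of the episode above 0.03 m or angle between any of amber_jar, white_bottle, spare_disc, viscosity_cup, film_applicator's own z axis and vertical above 0.35 rad).
It also fails if it takes over 72 s, if anything falls off the work surface, if the arm or the gripper's body presses on something with over 40 N, if the wrist force passes 120 N, or if a joint passes its speed limit or range.

## Robot

A 6-joint arm with a two-finger parallel gripper is mounted at the origin on a cart in front of the work surface, level with it; the furniture and walls round the work are solid. World frame = base frame: x ahead of the robot, y to its left, z up, the work surface at z = 0. Lengths are in m, angles in degrees, forces in N, time in s.
With the tool pointing down it reaches from about 0.4 to 0.825 m from the base axis. Payload 7 kg.
Tool frame: the origin (TCP) lies between the finger pads; the fingertips stand 17 mm ahead of it and the grasp point (between the pads) lies 2 mm behind it; z points along the fingers, y is the line along which they close (so a half turn about z gives the same grasp; the last joint's range is limited). The gripper opens to 85 mm and grips with 20 to 120 N. Pads are 22 mm wide; open, the fingers measure 114 mm over their backs; the gripper's body (76 mm by 85 mm) begins 54 mm behind the grasp point. The pads swing forward as they close: fully open they stand 13 mm farther back than shut.
Start: joints at [90.304, 20.546, 0.682, 0, -70.136, -16.507], TCP at [0.188, 0.648, 0.248] pointing down, gripper open.
Joint ranges: [-176.03, 176.03], [-82.01, 121.73], [-58.28, 71.71], [-173.87, 95.51], [-174.79, -0.11], [-173.66, 173.66]. Speed limits (degrees/s): [136.94, 136.94, 172.46, 180, 180, 180].

## Interface

Orientations are given as [roll, pitch, yaw] about the fixed x, y, z axes, in that order (R = Rz(yaw) Ry(pitch) Rx(roll)).
In Python, from station import robot, eyes, ticket gives the robot as it stands.
- The arm moves only by the tool pendant, called as name(argument=value, ...), one argument or row to a line, values as JSON. Schema: {"type":"object","properties":{"moves":{"type":"array","items":{"type":"array","prefixItems":[{"type":"number"},{"type":"array","items":{"type":"number"},"minItems":3,"maxItems":3},{"type":"array","items":{"type":"number"},"minItems":3,"maxItems":3}],"minItems":3,"maxItems":3},"minItems":1,"maxItems":20},"squeeze":{"type":"number"},"only":{"type":"string"},"quiet":{"type":"boolean"},"lines":{"type":"string"}},"required":["moves"],"additionalProperties":false}. moves is a list of rows, 1 to 20 of them, each written [opening, [dx, dy, dz], [rx, ry, rz]]: the finger opening in m, then dx, dy, dz in shares of the most that a row can go, 1 being 62.5 mm, then a rotation vector rx, ry, rz in shares of 90 degrees (1.0 is 90 degrees); each row shifts and turns the commanded pose from where the row before left it, along the tool's axes as they then stand; what a row does not reach is not made up. A row lasts 1/8 s, in which the tool goes at most 0.0625 m and 10.7 degrees, less where a joint would pass 70% of its speed; a pose out of reach is approached as far as the arm can. The fingers move at their own pace and stop on an object; squeeze is the grip in N (left out, the last holds). Time passes only in rows, so rows that do not move let the fingers close. The tool returns the time, the measured TCP pose, the force, the opening and the grip force at its end. only (a regular expression) keeps the lines of the reply that match it, lines (a string "A,B") keeps lines A to B, and quiet returns only ok. No shift or turn number may pass 1 either way. Input that does not fit is refused with a message, and nothing moves.
- robot.observe(): the state, without advancing time (a new reading comes with each control period).
- eyes.grab_frame(name): name is "side" or "top" or "wrist"; returns a dict with "img" (480x640x3 uint8, red, green, blue), "camera_matrix" (3x3 intrinsics, pixels), "view" (4x4, takes a point from world to camera coordinates). Camera axes: x right, y down, z forward; pixel columns grow to the right and rows downward; lengths in m; the calibration is good to about 2 mm. The wrist camera is an equidistant fisheye: a pixel r from the principal point sees the ray r / f radians off the axis. A picture is of the moment at which its call begins. There is no depth.
- ticket.job_done(): hands the job in; it is judged then, once.
The state is a dict: "clock": time; "qpos": joint angles; "qd": joint speeds; "joint_efforts": joint torques, N m; "eef_pos": TCP position; "tcp_rot": TCP orientation; "wrist_force": force on the tool from outside, world axes, zero at the start; "wrist_torque": the same for the moment, N m; "finger_gap": finger opening in m; "gripper_force": force on a finger pad.
Only numpy, scipy, OpenCV 4.12 (cv2) and the standard library are available. Lean on these libraries where they do the work, as an engineer would, in place of code of your own. Each camera call takes 0.05 s, during which the arm holds its last target. There are 200 camera calls.

## Working session

There is one attempt and no reset: what is moved stays moved. The work goes in short steps, Python scripts to look and compute and a tool call to move; the robot and the scene stay as the last step left them, time stands still between calls to the robot, and variables do not carry over. Pictures are saved under pics/ and viewed, at most 10 in all, crops included, and the job is handed in when it is done.

```bash
mkdir -p pics; ls; python3 - <<'E'
from station import robot, eyes, ticket
import cv2, numpy as np
for n in ("top","side"):
    f=eyes.grab_frame(n); cv2.imwrite(f"pics/{n}0.png",f["img"][:,:,::-1])
    print(n,f["camera_matrix"].tolist(),np.round(f["view"],4).tolist())
print(robot.observe())
E
```

```text
pics
top [[454.0482666566741, 0.0, 322.25074176348994], [0.0, 454.0482666566741, 239.253861378885], [0.0, 0.0, 1.0]] [[0.004, -1.0, 0.0035, -0.0279], [-0.9834, -0.0046, -0.1814, 0.5617], [0.1814, -0.0027, -0.9834, 1.0229], [0.0, 0.0, 0.0, 1.0]]
side [[487.33041065939324, 0.0, 322.82263184166345], [0.0, 487.33041065939324, 240.73360881045866], [0.0, 0.0, 1.0]] [[-0.9989, -0.047, -0.0067, 0.5651], [-0.0157, 0.4598, -0.8879, 0.0951], [0.0448, -0.8868, -0.46, 1.1428], [0.0, 0.0, 0.0, 1.0]]
{'clock': 0.1, 'qpos': array([ 9.03035232e+01,  2.05879188e+01,  6.39886454e-01, -1.72946854e-02,
       -7.01339083e+01, -1.65068252e+01]), 'qd': array([ 0.02137274,  0.00416819,  0.16550124,  0.02330985, -0.08602913,
       -0.01415065]), 'joint_efforts': array([-8.73046647e-04, -5.84765553e+01,  2.94110960e+01,  6.95464790e+00,
       -3.13804376e-03,  6.58844371e-06]), 'eef_pos': array([0.18826973, 0.64781146, 0.24745865]), 'tcp_rot': array([ 1.79916816e+02, -7.69498626e-03, -1.62091852e+01]), 'wrist_force': array([ 0.68295558,  0.42947409, -0.38997051]), 'wrist_torque': array([-0.01617161, -0.05792598, -0.03450736]), 'gripper_force': 0.0, 'finger_gap': 0.0855003518738388}
```

View pics/top0.png

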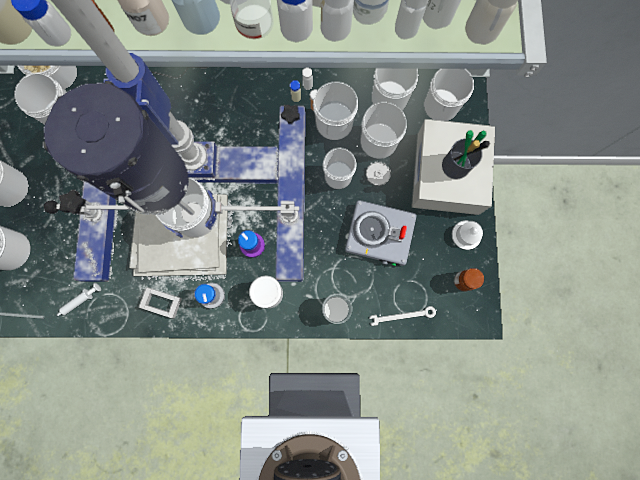

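View pics/side0.png

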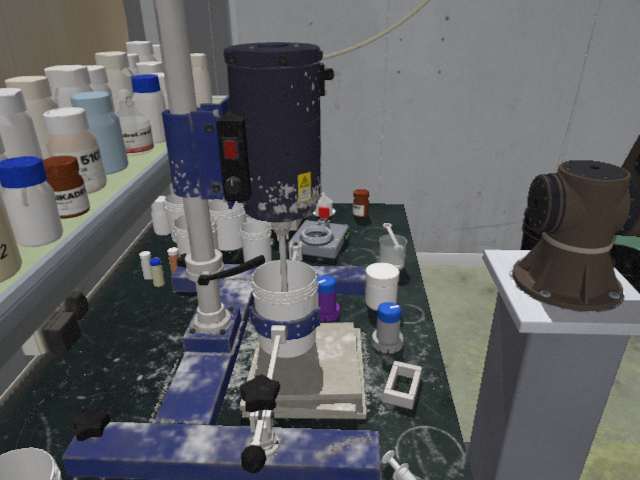

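Top view: the candidates are the steel jar with blue cap at (208,294), with the purple look-alike at (250,242). White screw-top bottles and the blue-capped bottles on the shelf don't match. I choose the steel one at (208,294), which is at (388,325) in the side view. The station is at (380,232): yellow mark near (365,252), red tab at (403,232). I'll check with one close crop.

```bash
python3 - <<'E'
import cv2, numpy as np
t=cv2.imread("pics/top0.png"); s=cv2.imread("pics/side0.png")
r=lambda im,x,y,w,h,k: cv2.resize(im[y:y+h,x:x+w],None,fx=k,fy=k,interpolation=cv2.INTER_CUBIC)
a=r(t,180,270,50,50,6); b=r(s,365,290,50,70,6)[:300+120]
c=r(t,335,190,90,80,5)
H=420
out=np.zeros((H+300,0,3),np.uint8)
canvas=np.zeros((590,800,3),np.uint8)
canvas[:300,:300]=a; canvas[:420,310:610]=b[:420]
c=r(t,340,195,80,75,6)
canvas2=np.zeros((450,790,3),np.uint8); canvas2[:300,:300]=a; canvas2[:,305:785]=c
cv2.imwrite("pics/crop1.png",canvas2)
E
```

```text
(no output)
```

View pics/crop1.png

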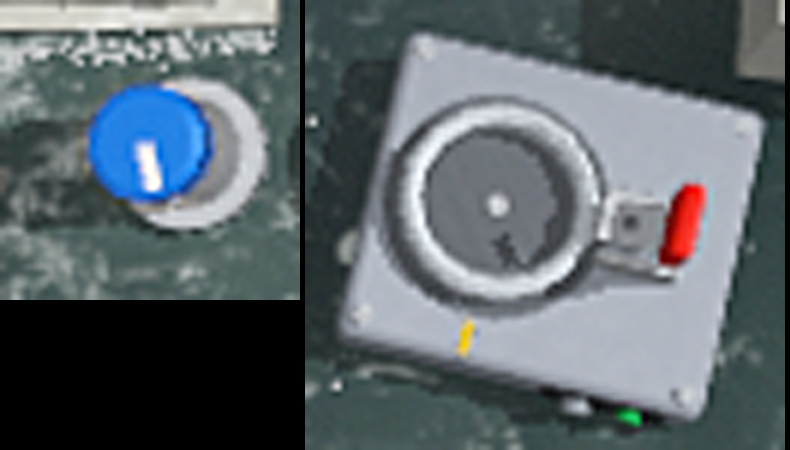

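The crop shows the blue cap on a steel body with light flange (not purple), cap centre at (205.0,293.8), white line pointing down the image to about (205.3,301.5). Station: nest floor centre (372.2,229.2), mark (366.8,251.3), tab top (403,232). A dark blob in the nest around (374,237) may be the key.

```bash
cat > h.py <<'E'
from station import robot, eyes, ticket
import numpy as np, cv2
from scipy.spatial.transform import Rotation as R
K=np.array([[454.048,0,322.25],[0,454.048,239.254],[0,0,1]])
V=np.array([[0.004,-1.0,0.0035,-0.0279],[-0.9834,-0.0046,-0.1814,0.5617],[0.1814,-0.0027,-0.9834,1.0229]])
def bp(u,v,z,K=K,V=V):
    Rm=V[:3,:3];c=-Rm.T@V[:3,3]; d=Rm.T@np.linalg.inv(K)@[u,v,1]
    return c+d*(z-c[2])/d[2]
def togo(x,y,z,yaw,xy_rot=True):
    s=robot.observe(); r=R.from_euler('xyz',s['tcp_rot'],degrees=True)
    t=R.from_euler('xyz',[180,0,yaw],degrees=True)
    return np.round(r.inv().apply(np.array([x,y,z])-s['eef_pos']),4), np.round((r.inv()*t).as_rotvec(degrees=True),2)
E
python3 - <<'E'
from h import *
p=lambda n,*a: print(n,np.round(bp(*a)[:2],4))
p('cap',205,293.8,.084)
a=bp(204.2,294.2,.084);b=bp(205.3,301.5,.084);d=b-a;print('line',np.degrees(np.arctan2(d[1],d[0])))
p('foot',180+32,270+25.5,.017)
p('floor c',372.2,229.2,.037);p('mark',366.8,251.3,.034);p('tab',403,232,.091)
c=(lambda x,y:(340+(x-305)/6,195+y/6))
for n,q in dict(tl=(415,38),tr=(762,122),br=(697,415),bl=(345,330)).items(): p(n,*c(*q),.034)
a=bp(372.2,229.2,.037);
b=bp(366.8,251.3,.034);d=b-a;print('mark dir',np.degrees(np.arctan2(d[1],d[0])))
b=bp(*c(508,255),.045);d=b-a;print('blob',np.degrees(np.arctan2(d[1],d[0])),np.hypot(*d[:2]))
p('amber',471,278,.076);p('whitebottle',265,285,.083);p('purple',248,240,.084);p('vcup?',336,300,.067);p('film',160,302,.02)
p('white2', 467,232,.08)
print(togo(.3,.3,.25,-90))
E
```

```text
cap [0.4303 0.2369]
line -168.54226343469284
foot [0.4304 0.237 ]
floor c [ 0.5897 -0.1457]
mark [ 0.5362 -0.1323]
tab [ 0.5722 -0.2098]
tl [ 0.6597 -0.1133]
tr [ 0.6252 -0.2535]
br [ 0.5056 -0.2237]
bl [ 0.5391 -0.0841]
mark dir 165.8803628103896
blob -173.07736045753708 0.02200386922859761
amber [ 0.4691 -0.3646]
whitebottle [0.4506 0.1032]
purple [0.5533 0.1447]
vcup? [ 0.4185 -0.0573]
film [0.4144 0.3589]
white2 [ 0.5751 -0.3599]
(array([ 0.2044,  0.3028, -0.0021]), array([ 7.000e-02, -6.000e-02,  7.379e+01]))
```

```bash
python3 - <<'E'
from h import *
print(togo(.4303,.2369,.16,-16.2))
E
```

```text
(array([0.3471, 0.3269, 0.088 ]), array([ 0.08, -0.01, -0.01]))
```

Units first: shifts go in shares of 62.5 mm and turns go in shares of 90 degrees. So 0.04 m is 0.64, 0.038 m is 0.608.

pendant(
  moves=[
    [0.085,[0.64,0.592,0],[0,0,0]],
    [0.085,[0.64,0.592,0],[0,0,0]],
    [0.085,[0.64,0.592,0],[0,0,0]],
    [0.085,[0.64,0.592,0],[0,0,0]],
    [0.085,[0.64,0.592,0],[0,0,0]],
    [0.085,[0.64,0.592,0],[0,0,0]],
    [0.085,[0.64,0.592,0.32],[0,0,0]],
    [0.085,[0.64,0.592,0.48],[0,0,0]],
    [0.085,[0.4336,0.4944,0.608],[0,0,0]],
    [0.085,[0,0,0],[0,0,0]],
    [0.085,[0,0,0],[0,0,0]],
  ],
  squeeze=30,
)

```text
clock: 1.48
eef_pos: [0.4308, 0.2375, 0.1605]
tcp_rot: [180.0, -0.0, -16.2]
wrist_force: [0.3, -0.6, 0.3]
finger_gap: 0.0852
gripper_force: 0.0
```

```bash
python3 - <<'E'
from h import *
print(togo(.4303,.2369,.058,-16.2))
f=eyes.grab_frame("wrist"); cv2.imwrite("pics/w1.png",f["img"][:,:,::-1]); print(f["camera_matrix"].tolist(),np.round(f["view"],4).tolist())
E
```

```text
(array([-0.0004,  0.0007,  0.1025]), array([ 0.  , -0.02, -0.03]))
[[371.64829954431775, 0.0, 320.5562874554194], [0.0, 371.64829954431775, 239.5654154431369], [0.0, 0.0, 1.0]] [[-0.2801, -0.96, 0.0005, 0.3479], [-0.9216, 0.269, 0.2799, 0.3204], [-0.2688, 0.078, -0.96, 0.3922], [0.0, 0.0, 0.0, 1.0]]
```

View pics/w1.png

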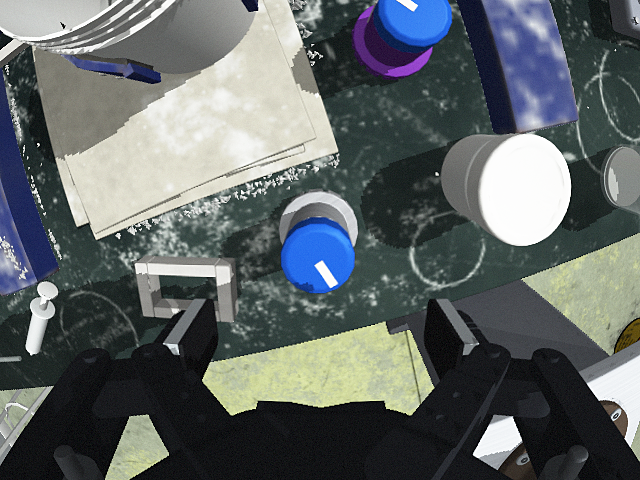

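The wrist view confirms the blue-capped steel jar between the fingers: cap centre about (318,258), line from (318,263) to (333,286). I'm checking the position from this view.

```bash
cat >> h.py <<'E'
def wbp(f,u,v,z):
    K=f["camera_matrix"];V=f["view"]; d=np.array([u-K[0,2],v-K[1,2]]); r=np.hypot(*d)+1e-9;t=r/K[0,0]
    ray=np.r_[d/r*np.sin(t),np.cos(t)]; Rm=V[:3,:3];c=-Rm.T@V[:3,3]; w=Rm.T@ray
    return c+w*(z-c[2])/w[2]
E
python3 - <<'E'
from h import *
f=eyes.grab_frame("wrist")
im=cv2.cvtColor(f["img"],cv2.COLOR_RGB2HSV)
m=cv2.inRange(im,(100,150,180),(125,255,255)); m[:, :250]=0; m[:190]=0;m[:, 380:]=0
cs=max(cv2.findContours(m,0,1)[0],key=cv2.contourArea); print(cv2.fitEllipse(cs),cv2.boundingRect(cs))
for q in ((318,258,.084),): print(wbp(f,*q))
a=wbp(f,316,262,.084);b=wbp(f,333,286,.084);d=b-a;print(np.degrees(np.arctan2(d[1],d[0])))
E
```

```text
((319.41778564453125, 256.91546630859375), (66.88117980957031, 72.65049743652344), 101.50492858886719) (283, 223, 73, 70)
[0.43111759 0.23894233 0.084     ]
-162.73637374939938
```

Converted, 0.052 m is 0.832, 0.05 m is 0.8.

pendant(
  moves=[
    [0.085,[0,0,0.8],[0,0,0]],
    [0.085,[0,0,0.832],[0,0,0]],
    [0.085,[0,0,0],[0,0,0]],
    [0.03,[0,0,0],[0,0,0]],
    [0.03,[0,0,0],[0,0,0]],
    [0.03,[0,0,0],[0,0,0]],
    [0.03,[0,0,0],[0,0,0]],
    [0.03,[0,0,0],[0,0,0]],
    [0.03,[0,0,0],[0,0,0]],
  ],
  squeeze=40,
)

```text
clock: 2.7
eef_pos: [0.4316, 0.2388, 0.0604]
tcp_rot: [-179.8, -0.1, -16.2]
wrist_force: [-2.5, 1.6, 9.3]
finger_gap: 0.0427
gripper_force: 39.8
```

Converted, -0.05 m is -0.8, 0.0425 m is 0.68.

pendant(
  moves=[
    [0.03,[0,0,-0.32],[0,0,0]],
    [0.03,[0,0,-0.64],[0,0,0]],
    [0.03,[0,0,-0.8],[0,0,0]],
    [0.03,[0,0,-0.8],[0,0,0]],
    [0.03,[0.1984,0.68,0],[0,0,0]],
    [0.03,[0.1984,0.68,0],[0,0,0]],
    [0.03,[0.1984,0.68,0],[0,0,0]],
    [0.03,[0.1984,0.68,0],[0,0,0]],
    [0.03,[0.1984,0.68,0],[0,0,0]],
    [0.03,[0.1984,0.68,0],[0,0,0]],
    [0.03,[0.1984,0.68,0],[0,0,0]],
    [0.03,[0,0,0],[0,0,0]],
    [0.03,[0,0,0],[0,0,0]],
  ],
  squeeze=50,
)

```text
clock: 4.32
eef_pos: [0.4304, -0.0726, 0.2186]
tcp_rot: [-180.0, -0.0, -16.3]
wrist_force: [-0.5, -0.4, -4.0]
finger_gap: 0.0429
gripper_force: 52.5
```

```bash
python3 - <<'E'
from h import *
f=eyes.grab_frame("wrist"); cv2.imwrite("pics/w2.png",f["img"][:,:,::-1]);print(robot.observe()['wrist_force'])
E
```

```text
[ 0.25545314  0.1163016  -3.15254278]
```

View pics/w2.png

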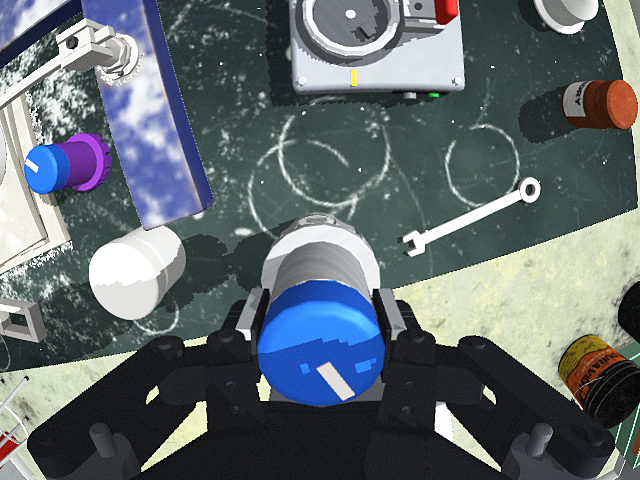

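The jar is held with its cap at (322,345). The nest is centred near (350,14), with a dark mark near (365,35). I'll enlarge that region.

```bash
python3 - <<'E'
from h import *
i=cv2.imread("pics/w2.png")[0:70,295:405]
cv2.imwrite("pics/c2.png",cv2.convertScaleAbs(cv2.resize(i,None,fx=7,fy=7,interpolation=cv2.INTER_CUBIC),alpha=1.3))
E
```

```text
(no output)
```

View pics/c2.png

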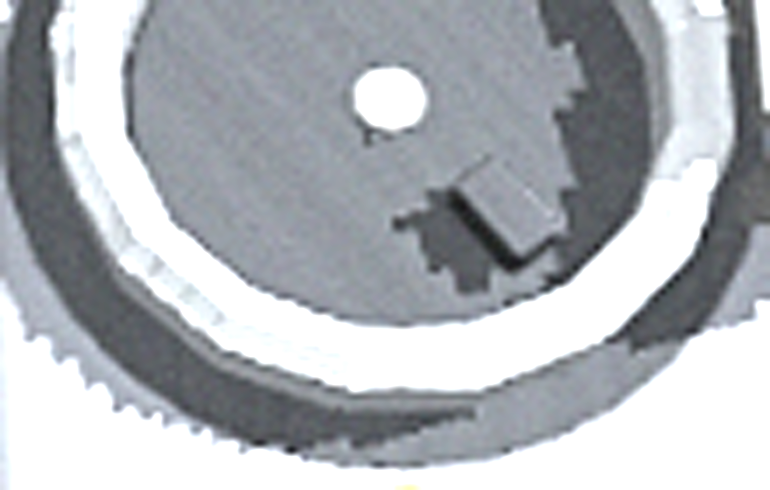

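The key is plain: its top face runs from about (363,24.5) to (372,34.5) and the nest centre is at (350.7,14). I'm working out the angles.

```bash
python3 - <<'E'
from h import *
f=eyes.grab_frame("wrist")
ang=lambda a,b:round(float(np.degrees(np.arctan2(*(b-a)[[1,0]])))%360,1)
g=lambda x,y,z:wbp(f,295+x/7,y/7,z)
c=g(390,98,.0375);k1=g(475,175,.045);k2=g(535,243,.045);kc=g(508,208,.045)
print('centre',c,'key',ang(k1,k2),ang(c,kc),np.linalg.norm((kc-c)[:2]))
print('mark',ang(c,wbp(f,353,78,.034)))
z=robot.observe()['eef_pos'][2]+.0236
a=wbp(f,320,367,z);b=wbp(f,351,400,z);print('line',a,b,ang(a,b))
im=cv2.cvtColor(f["img"],cv2.COLOR_RGB2HSV)
m=cv2.inRange(im,(100,120,100),(125,255,255));m[:270]=0;m[:,:240]=0;m[:,400:]=0
x,y,w,h=cv2.boundingRect(m);print(x,y,w,h)
# project cap-top rim & flange for jar at tool axis: fit offset
K=f["camera_matrix"];V=f["view"]
def pr(P):
    q=V[:3,:3]@P+V[:3,3];r=np.hypot(q[0],q[1]);t=np.arctan2(r,q[2]);return K[:2,2]+K[0,0]*t*q[:2]/r
e=robot.observe()['eef_pos'];t=np.linspace(0,2*np.pi,200)
def ring(o,rr,dz): return np.array([pr(e+np.r_[o[0]+rr*np.cos(s),o[1]+rr*np.sin(s),dz]) for s in t])
for o in ((0,0),(-.0013,-.0018)):
    p=ring(o,.022,.0236);q=ring(o,.03,-.0604);print(o,p.min(0),p.max(0),'foot',q.min(0),q.max(0))
print(e)
E
```

```text
centre [ 0.59024814 -0.14523531  0.0375    ] key 203.5 202.6 0.020450806245898866
mark 165.7
line [ 0.42670013 -0.07161387  0.24211415] [ 0.40917535 -0.07797251  0.24211415] 199.9
257 280 128 126
(0, 0) [251.05127882 297.71860134] [383.80763626 406.44506329] foot [263.02999065 213.23156353] [374.2570297  317.46715142]
(-0.0013, -0.0018) [257.43117569 299.91989977] [389.81965142 407.92958129] foot [266.92040259 214.64716313] [378.01438639 318.61481712]
[ 0.43073266 -0.07188405  0.21851415]
```

```bash
python3 - <<'E'
from h import *
f=eyes.grab_frame("wrist");im=cv2.cvtColor(f["img"],cv2.COLOR_RGB2HSV)
m=cv2.inRange(im,(0,0,190),(180,60,255));m[:355]=0;m[403:]=0;m[:,:305]=0;m[:,365:]=0
v,u=np.nonzero(m);e=robot.observe()['eef_pos']
P=np.array([wbp(f,a,b,e[2]+.0236)[:2] for a,b in zip(u,v)])
c=P.mean(0);d=np.linalg.svd(P-c)[2][0];d*=-np.sign(d[0]);s=(P-c)@d
print(len(u),c-e[:2],np.degrees(np.arctan2(d[1],d[0]))%360,s.min(),s.max())
o=e[:2]+[-.0002,-.0007];print('from axis',np.degrees(np.arctan2(*(c-o)[::-1]))%360)
print(togo(.5902,-.1448,.15,-16.2))
E
```

```text
575 [-0.01136725 -0.00292544] 196.54389529262815 -0.008365046506621373 0.008902219136874638
from axis 191.27040151554425
(array([0.1734, 0.0259, 0.0685]), array([-0.02, -0.01,  0.06]))
```

Converted, 0.04 m is 0.64, 0.03 m is 0.48, -7 degrees / 90 = -0.0778.

pendant(
  moves=[
    [0.03,[0.48,0.08,0],[0,0,0]],
    [0.03,[0.64,0.096,0],[0,0,0]],
    [0.03,[0.64,0.096,0],[0,0,0]],
    [0.03,[0.64,0.096,0.32],[0,0,0]],
    [0.03,[0.3744,0.0576,0.456],[0,0,0]],
    [0.03,[0,0,0.32],[0,0,-0.0778]],
    [0.03,[0,0,0],[0,0,0]],
    [0.03,[0,0,0],[0,0,0]],
  ],
  squeeze=50,
)

```text
clock: 5.48
eef_pos: [0.5905, -0.1458, 0.1508]
tcp_rot: [180.0, -0.1, -9.3]
wrist_force: [1.0, -0.2, -2.8]
finger_gap: 0.0428
gripper_force: 52.5
```

```bash
python3 - <<'E'
from h import *
print(togo(.590,-.1455,.118,-9.2),robot.observe()['wrist_force'])
E
```

```text
(array([-0.0005, -0.0002,  0.0328]), array([ 0.01, -0.06, -0.06])) [ 1.01587333 -0.17720727 -2.75553067]
```

Converted, 0.02 m is 0.32, 0.013 m is 0.208.

pendant(
  moves=[
    [0.03,[-0.008,0,0.32],[0,0,0]],
    [0.03,[0,0,0.208],[0,0,0]],
    [0.03,[0,0,0.064],[0,0,0]],
    [0.03,[0,0,0.048],[0,0,0]],
    [0.03,[0,0,0],[0,0,0]],
  ],
  squeeze=50,
)

```text
clock: 6.1
eef_pos: [0.5896, -0.1464, 0.1101]
tcp_rot: [-180.0, -0.0, -9.2]
wrist_force: [-0.1, 0.3, -2.9]
finger_gap: 0.0427
gripper_force: 52.5
```

```bash
python3 -c "
from h import *
print(robot.observe()['eef_pos'],robot.observe()['wrist_force'],robot.observe()['wrist_torque'])"
```

```text
[ 0.58957434 -0.1464049   0.11010506] [-0.09753355  0.31915739 -2.92224451] [ 0.01811448 -0.00438552  0.001695  ]
```

Converted, 0.002 m is 0.032, 0.001 m is 0.016.

pendant(
  moves=[
    [0.03,[0,-0.0064,0.032],[0,0,0]],
    [0.03,[0,0,0.016],[0,0,0]],
    [0.03,[0,0,0.016],[0,0,0]],
    [0.03,[0,0,0],[0,0,0]],
  ],
  squeeze=50,
)

```text
clock: 6.6
eef_pos: [0.5899, -0.1459, 0.106]
tcp_rot: [-180.0, -0.0, -9.2]
wrist_force: [1.7, -0.1, -3.8]
finger_gap: 0.0427
gripper_force: 52.7
```

Converted, 0.001 m is 0.016.

pendant(
  moves=[
    [0.03,[0,0,0.016],[0,0,0]],
    [0.03,[0,0,0],[0,0,0]],
  ],
  squeeze=50,
)

```text
clock: 6.85
eef_pos: [0.5898, -0.1459, 0.1049]
tcp_rot: [-180.0, -0.0, -9.2]
wrist_force: [2.4, 0.8, -1.3]
finger_gap: 0.043
gripper_force: 52.7
```

Converted, 0.001 m is 0.016, 0.0005 m is 0.008.

pendant(
  moves=[
    [0.03,[0.008,0,0.016],[0,0,0]],
    [0.03,[0,0,0.016],[0,0,0]],
    [0.03,[0,0,0],[0,0,0]],
  ],
  squeeze=50,
)

```text
clock: 7.22
eef_pos: [0.59, -0.146, 0.1027]
tcp_rot: [-180.0, 0.0, -9.2]
wrist_force: [2.8, 2.1, -3.3]
finger_gap: 0.0428
gripper_force: 52.7
```

Converted, 0.001 m is 0.016, -0.0003 m is -0.0048.

pendant(
  moves=[
    [0.03,[0.0064,-0.0048,0.016],[0,0,0]],
    [0.03,[0,0,0.016],[0,0,0]],
    [0.03,[0,0,0],[0,0,0]],
  ],
  squeeze=50,
)

```text
clock: 7.6
eef_pos: [0.5901, -0.1458, 0.1006]
tcp_rot: [180.0, 0.0, -9.2]
wrist_force: [2.0, 1.1, -3.0]
finger_gap: 0.0428
gripper_force: 52.7
```

Converted, 0.001 m is 0.016, -0.0002 m is -0.0032.

pendant(
  moves=[
    [0.03,[0.0032,-0.0032,0.016],[0,0,0]],
    [0.03,[0,0,0.016],[0,0,0]],
    [0.03,[0,0,0],[0,0,0]],
  ],
  squeeze=50,
)

```text
clock: 7.98
eef_pos: [0.5903, -0.1457, 0.0985]
tcp_rot: [180.0, 0.0, -9.2]
wrist_force: [1.5, 0.7, -3.6]
finger_gap: 0.0425
gripper_force: 52.6
```

Converted, 0.0008 m is 0.0128.

pendant(
  moves=[
    [0.03,[0,0,0.0128],[0,0,0]],
    [0.03,[0,0,0],[0,0,0]],
  ],
  squeeze=50,
)

```text
clock: 8.22
eef_pos: [0.5904, -0.1457, 0.0978]
tcp_rot: [180.0, 0.0, -9.2]
wrist_force: [0.5, -1.0, -3.2]
finger_gap: 0.0424
gripper_force: 52.6
```

Converted, 0.0008 m is 0.0128.

pendant(
  moves=[
    [0.03,[0,0,0.0128],[0,0,0]],
    [0.03,[0,0,0],[0,0,0]],
  ],
  squeeze=50,
)

```text
clock: 8.48
eef_pos: [0.5906, -0.1457, 0.0975]
tcp_rot: [180.0, -0.0, -9.2]
wrist_force: [-0.8, 0.9, 1.8]
finger_gap: 0.0424
gripper_force: 52.8
```

Floor contact came exactly at the expected home height (0.0974), so the notch is over the key. Releasing and lifting.

Converted, -0.05 m is -0.8, -0.03 m is -0.48.

pendant(
  moves=[
    [0.05,[0,0,0],[0,0,0]],
    [0.065,[0,0,0],[0,0,0]],
    [0.065,[0,0,0],[0,0,0]],
    [0.065,[0,0,0],[0,0,0]],
    [0.065,[0,0,-0.48],[0,0,0]],
    [0.065,[0,0,-0.8],[0,0,0]],
    [0.065,[0,0,-0.8],[0,0,0]],
    [0.065,[0,0,0],[0,0,0]],
  ],
  squeeze=50,
)

```text
clock: 9.48
eef_pos: [0.5929, -0.1459, 0.2321]
tcp_rot: [-180.0, -0.5, -9.2]
wrist_force: [-0.6, 1.3, -0.6]
finger_gap: 0.0648
gripper_force: 0.0
```

```bash
python3 - <<'E'
from h import *
f=eyes.grab_frame("wrist");t=eyes.grab_frame("top")["img"][:,:,::-1]
a=cv2.resize(f["img"][150:400,150:500,::-1],(560,400)); b=cv2.resize(t[190:280,330:430],(240,216))
c=np.zeros((400,800,3),np.uint8);c[:,:560]=a;c[:216,560:]=b;cv2.imwrite("pics/w3.png",c)
ydir=np.array([.2385,.971]); n=np.array([.590,-.1455]); 
print(n-.070*ydir, robot.observe()['eef_pos'],robot.observe()['wrist_force'])
E
```

```text
[ 0.573305 -0.21347 ] [ 0.59060768 -0.14553042  0.22762819] [ 0.76200776  1.05870733 -1.51464984]
```

View pics/w3.png

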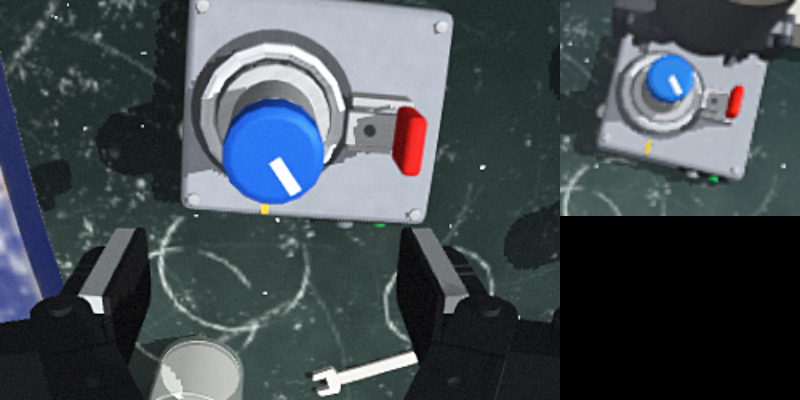

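The jar stands in the nest with the line toward the key, and the bolt is drawn back (tab at crop (410,140)). Next I close the fingers and come down behind the tab's outer face.

Converted, 0.04 m is 0.64, -0.0005 m is -0.008, 4.6 degrees / 90 = 0.0511.

pendant(
  moves=[
    [0,[0,0,0],[0,0,0.0511]],
    [0,[0,0.56,0],[0,0,0]],
    [0,[0,0.56,0],[0,0,0]],
    [0,[-0.008,0.5632,0],[0,0,0]],
    [0,[0,0,0.48],[0,0,0]],
    [0,[0,0,0.64],[0,0,0]],
    [0,[0,0,0],[0,0,0]],
  ],
  squeeze=50,
)

```text
clock: 10.45
eef_pos: [0.5621, -0.2473, 0.1529]
tcp_rot: [180.0, 0.5, -13.9]
wrist_force: [-0.2, -0.9, -0.1]
finger_gap: -0.0002
gripper_force: 0.0
```

```bash
python3 - <<'E'
from h import *
print(robot.observe()['eef_pos'],togo(.565,-.2475,.087,-13.8))
f=eyes.grab_frame("wrist");cv2.imwrite("pics/w4.png",f["img"][:,:,::-1])
E
```

```text
[ 0.56212317 -0.24727057  0.15289789] (array([ 0.0034, -0.0005,  0.0659]), array([ 0.02,  0.49, -0.05]))
```

View pics/w4.png

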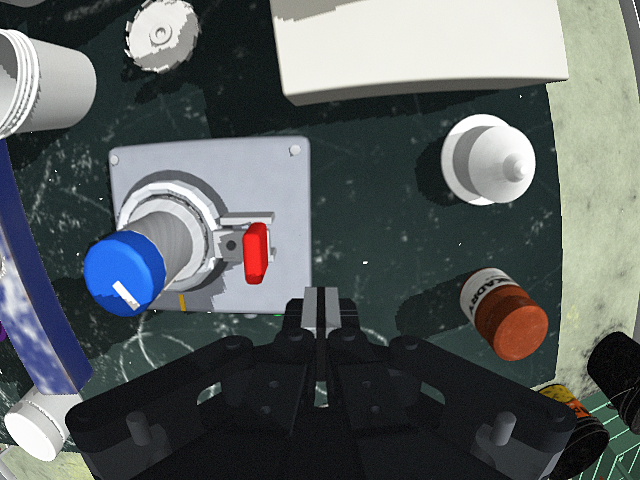

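The view shows the closed fingers at (320,300), clear to the right of the red tab (257,252), with the jar upright in the nest. Descending behind the tab.

Converted, 0.033 m is 0.528, 0.03 m is 0.48, -0.4 degrees / 90 = -0.0044.

pendant(
  moves=[
    [0,[0.032,0,0.48],[0,-0.0044,0]],
    [0,[0,0,0.528],[0,0,0]],
    [0,[0,0,0],[0,0,0]],
    [0,[0,-0.096,0],[0,0,0]],
    [0,[0,-0.08,0],[0,0,0]],
    [0,[0,0,0],[0,0,0]],
  ],
  squeeze=50,
)

```text
clock: 11.25
eef_pos: [0.5702, -0.237, 0.0955]
tcp_rot: [-180.0, 0.3, -13.8]
wrist_force: [-0.1, 0.8, 0.3]
finger_gap: 0.0001
gripper_force: 0.0
```

Converted, -0.004 m is -0.064, -0.002 m is -0.032.

pendant(
  moves=[
    [0,[-0.032,-0.064,0.064],[0,0,0]],
    [0,[0,-0.064,0],[0,0,0]],
    [0,[0,-0.064,0],[0,0,0]],
    [0,[0,0,0],[0,0,0]],
  ],
  squeeze=50,
)

```text
clock: 11.75
eef_pos: [0.5702, -0.225, 0.0901]
tcp_rot: [180.0, 0.4, -13.8]
wrist_force: [-0.9, 0.2, 0.6]
finger_gap: 0.0001
gripper_force: 0.0
```

Converted, -0.003 m is -0.048.

pendant(
  moves=[
    [0,[0,-0.048,0],[0,0,0]],
    [0,[0,-0.048,0],[0,0,0]],
    [0,[0,-0.048,0],[0,0,0]],
    [0,[0,0,0],[0,0,0]],
  ],
  squeeze=50,
)

```text
clock: 12.25
eef_pos: [0.5726, -0.2162, 0.0902]
tcp_rot: [-180.0, 0.4, -13.8]
wrist_force: [-0.2, -0.8, -0.2]
finger_gap: 0.0
gripper_force: 0.2
```

Converted, -0.003 m is -0.048.

pendant(
  moves=[
    [0,[0,-0.048,0],[0,0,0]],
    [0,[0,-0.048,0],[0,0,0]],
    [0,[0,0,0],[0,0,0]],
  ],
  squeeze=50,
)

```text
clock: 12.62
eef_pos: [0.5728, -0.2147, 0.0905]
tcp_rot: [179.7, 0.5, -13.8]
wrist_force: [-3.3, -24.9, -3.5]
finger_gap: -0.0002
gripper_force: 12.2
```

```bash
python3 - <<'E'
from h import *
f=eyes.grab_frame("wrist");im=cv2.cvtColor(f["img"],cv2.COLOR_RGB2HSV)
for g in (f["img"],cv2.imread("pics/w4.png")[:,:,::-1].copy()):
    im=cv2.cvtColor(g,cv2.COLOR_RGB2HSV);m=cv2.inRange(im,(0,180,80),(5,255,255))|cv2.inRange(im,(175,180,80),(180,255,255));m[:,450:]=0
    print(cv2.boundingRect(m))
x,y,w,h=cv2.boundingRect(m)
cv2.imwrite("pics/w5.png",f["img"][:,:,::-1])
E
```

```text
(261, 264, 31, 80)
(243, 223, 25, 61)
```

View pics/w5.png

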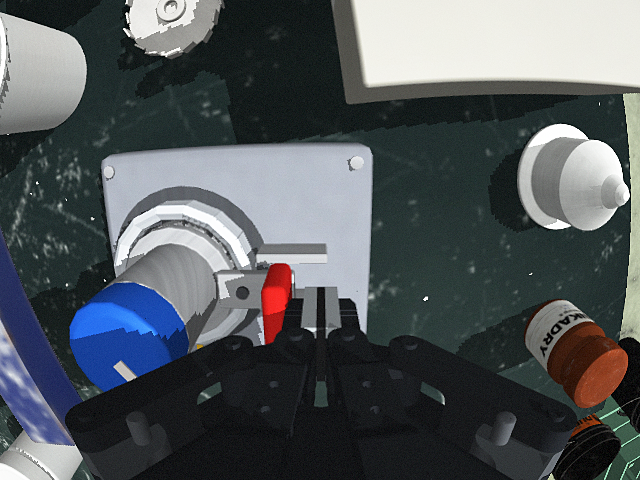

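The tab has moved in and the force rose to 25 N, which fits the end stop. Backing off and checking.

Converted, -0.06 m is -0.96, -0.05 m is -0.8.

pendant(
  moves=[
    [0,[0,0.16,0],[0,0,0]],
    [0,[0,0.4,0],[0,0,0]],
    [0,[0,0,-0.8],[0,0,0]],
    [0,[0,0,-0.96],[0,0,0]],
    [0,[0,0.8,-0.32],[0,0,0]],
    [0,[0,0.8,0],[0,0,0]],
    [0,[0,0.8,0],[0,0,0]],
    [0,[0,0,0],[0,0,0]],
    [0,[0,0,0],[0,0,0]],
  ],
)

```text
clock: 13.8
eef_pos: [0.5307, -0.3905, 0.2201]
tcp_rot: [-180.0, 0.4, -13.8]
wrist_force: [-0.8, 0.8, 1.0]
finger_gap: -0.0001
gripper_force: 0.0
```

```bash
python3 - <<'E'
from h import *
t=eyes.grab_frame("top")["img"][:,:,::-1]; t0=cv2.imread("pics/top0.png")
r=lambda i:cv2.resize(i[190:270,335:425],(396,352),interpolation=cv2.INTER_CUBIC)
cv2.imwrite("pics/t6.png",np.hstack([r(t0),r(t)]))
for n,g in (("0",t0),("1",t)):
    im=cv2.cvtColor(np.ascontiguousarray(g),cv2.COLOR_BGR2HSV);m=cv2.inRange(im,(0,200,120),(6,255,255))|cv2.inRange(im,(174,200,120),(180,255,255))
    m[:, :390]=0;m[:, 420:]=0;m[:215]=0;m[250:]=0
    v,u=np.nonzero(m);p=bp(u.mean(),v.mean(),.085);print(p,(p[0]-.59)*.2385+(p[1]+.1455)*.971)
    b=cv2.inRange(im,(100,150,120),(125,255,255));b[:, :340]=0;b[:,420:]=0;b[:190]=0;b[270:]=0
    v,u=np.nonzero(b)
    if len(u): print('cap',bp(u.mean(),v.mean(),.119))
E
```

```text
[ 0.57517133 -0.2103421   0.085     ] -0.06649831266443489
[ 0.57776083 -0.19626017  0.085     ] -0.052207164472884995
cap [ 0.58965019 -0.14357459  0.119     ]
```

View pics/t6.png

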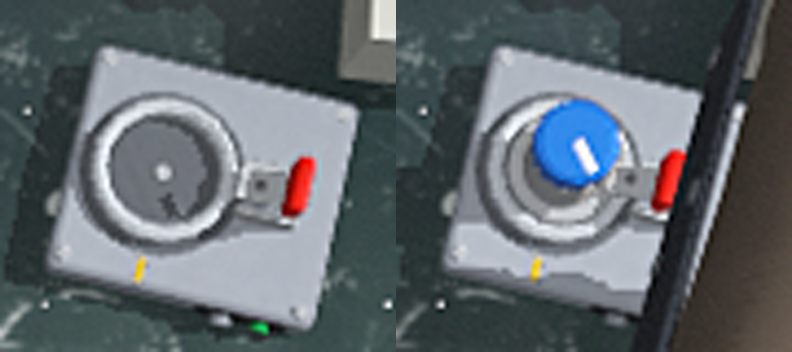

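The jar is upright in the nest and the tab has moved in, but the arm may cover part of the tab. I'll move it aside and re-measure.

Converted, 0.05 m is 0.8.

pendant(
  moves=[
    [0,[0,0.8,0],[0,0,0]],
    [0,[0,0.8,0],[0,0,0]],
    [0,[0,0.8,0],[0,0,0]],
    [0,[0,0,0],[0,0,0]],
    [0,[0,0,0],[0,0,0]],
  ],
)

```text
clock: 14.48
eef_pos: [0.4954, -0.5353, 0.22]
tcp_rot: [-180.0, 0.4, -13.8]
wrist_force: [0.2, 1.1, 0.3]
finger_gap: 0.0
gripper_force: 0.0
```

```bash
python3 - <<'E'
from h import *
t=eyes.grab_frame("top")["img"][:,:,::-1]; t0=cv2.imread("pics/top0.png")
for g in (t0,t):
    im=cv2.cvtColor(np.ascontiguousarray(g),cv2.COLOR_BGR2HSV);m=cv2.inRange(im,(0,150,90),(8,255,255))|cv2.inRange(im,(172,150,90),(180,255,255))
    m[:, :385]=0;m[:, 420:]=0;m[:215]=0;m[250:]=0
    v,u=np.nonzero(m);p=bp(u.mean(),v.mean(),.085);print(len(u),(p[0]-.59)*.2385+(p[1]+.1455)*.971)
E
```

```text
63 -0.06594701237247091
61 -0.051993805727261574
```

Travel measures about 14 mm, give or take 1. To be sure it is fully shut and that the stop wasn't a finger link on the jar, I'll push once more with the gripper turned 90°, so the links lie along the tab.

Converted, -0.05 m is -0.8, 10 degrees / 90 = 0.1111.

pendant(
  moves=[
    [0,[0,-0.8,0],[0,0,0]],
    [0,[0,-0.8,0],[0,0,0]],
    [0,[0,-0.8,0],[0,0,0]],
    [0,[0,-0.8,0],[0,0,0]],
    [0,[0,0,0],[0,0,0.1111]],
    [0,[0,0,0],[0,0,0.1111]],
    [0,[0,0,0],[0,0,0.1111]],
    [0,[0,0,0],[0,0,0.1111]],
    [0,[0,0,0],[0,0,0.1111]],
    [0,[0,0,0],[0,0,0.1111]],
    [0,[0,0,0],[0,0,0.1111]],
    [0,[0,0,0],[0,0,0.1111]],
    [0,[0,0,0],[0,0,0.1111]],
    [0,[0,0,0],[0,0,0]],
    [0,[0,0,0],[0,0,0]],
  ],
)

```text
clock: 16.4
eef_pos: [0.5428, -0.3412, 0.2206]
tcp_rot: [179.6, 0.0, -103.5]
wrist_force: [0.8, 0.2, -0.8]
finger_gap: -0.0001
gripper_force: 0.0
```

```bash
python3 - <<'E'
from h import *
print(togo(.590-.095*.2385,-.1455-.095*.971,.09,-103.8))
E
```

```text
(array([-0.1063, -0.0005,  0.1306]), array([0.37, 0.  , 0.29]))
```

Converted, -0.0563 m is -0.9008, -0.05 m is -0.8, 0.37 degrees / 90 = 0.0041.

pendant(
  moves=[
    [0,[-0.8,0,0],[0,0,0]],
    [0,[-0.9008,0,0],[0.0041,0,0]],
    [0,[0,0,0.64],[0,0,0]],
    [0,[0,0,0.8],[0,0,0]],
    [0,[0,0,0.64],[0,0,0]],
    [0,[0,0,0],[0,0,0]],
    [0,[-0.096,0,0],[0,0,0]],
    [0,[-0.096,0,0],[0,0,0]],
    [0,[-0.064,0,0],[0,0,0]],
    [0,[-0.064,0,0],[0,0,0]],
    [0,[0,0,0],[0,0,0]],
  ],
)

```text
clock: 17.77
eef_pos: [0.5728, -0.2191, 0.0905]
tcp_rot: [180.0, 0.0, -103.8]
wrist_force: [-0.1, 0.1, -0.3]
finger_gap: 0.0001
gripper_force: 0.0
```

```bash
python3 - <<'E'
from h import *
s=robot.observe();p=s['eef_pos'];print(s['wrist_force'],(p[0]-.59)*.2385+(p[1]+.1455)*.971,(p[0]-.59)*.971-(p[1]+.1455)*.2385)
E
```

```text
[-0.14968912  0.13734339 -0.34490532] -0.07552798908905278 0.0008308043787322965
```

Converted, -0.003 m is -0.048, -0.002 m is -0.032.

pendant(
  moves=[
    [0,[-0.048,0,0],[0,0,0]],
    [0,[-0.032,0,0],[0,0,0]],
    [0,[0,0,0],[0,0,0]],
  ],
)

```text
clock: 18.15
eef_pos: [0.5738, -0.2144, 0.0901]
tcp_rot: [180.0, -0.0, -103.8]
wrist_force: [-0.5, 0.6, 0.0]
finger_gap: -0.0003
gripper_force: 0.0
```

Converted, -0.0015 m is -0.024.

pendant(
  moves=[
    [0,[-0.024,0,0],[0,0,0]],
    [0,[0,0,0],[0,0,0]],
  ],
)

```text
clock: 18.4
eef_pos: [0.5741, -0.2133, 0.0902]
tcp_rot: [180.0, -0.0, -103.8]
wrist_force: [-0.8, -1.6, 0.1]
finger_gap: 0.0001
gripper_force: 0.8
```

Converted, -0.001 m is -0.016.

pendant(
  moves=[
    [0,[-0.016,0,0],[0,0,0]],
    [0,[0,0,0],[0,0,0]],
  ],
)

```text
clock: 18.65
eef_pos: [0.574, -0.2131, 0.0902]
tcp_rot: [179.9, -0.1, -103.8]
wrist_force: [-1.4, -7.2, -0.9]
finger_gap: 0.0001
gripper_force: 3.3
```

Converted, -0.001 m is -0.016.

pendant(
  moves=[
    [0,[-0.016,0,0],[0,0,0]],
    [0,[0,0,0],[0,0,0]],
  ],
)

```text
clock: 18.9
eef_pos: [0.5741, -0.213, 0.0902]
tcp_rot: [179.9, -0.1, -103.8]
wrist_force: [-0.8, -12.1, -2.2]
finger_gap: -0.0
gripper_force: 5.7
```

The tab is on a hard stop where shut is expected, so the bolt is fully closed. Retreating and handing in.

Converted, -0.05 m is -0.8, -0.03 m is -0.48.

pendant(
  moves=[
    [0,[0.16,0,0],[0,0,0]],
    [0,[0.32,0,0],[0,0,0]],
    [0,[0,0,-0.8],[0,0,0]],
    [0,[0,0,-0.8],[0,0,0]],
    [0,[0.48,0,-0.48],[0,0,0]],
    [0,[0,0,0],[0,0,0]],
    [0,[0,0,0],[0,0,0]],
  ],
)

```text
clock: 19.77
eef_pos: [0.5597, -0.2697, 0.2196]
tcp_rot: [179.9, 0.0, -103.9]
wrist_force: [0.5, -0.1, -1.7]
finger_gap: -0.0003
gripper_force: 0.0
```

```bash
python3 -c "
from station import ticket
print(ticket.job_done())"
```

```text
the job is handed in; nothing more can be done
None
```

The jar stands fully home over the key, the bolt is pushed to its stop over the flange, and I handed the job in at 19.8 s with the robot clear; no verdict was returned.

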